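# Tip an order of nuts out of the counter's tipping pot

## Robot

A 6-joint arm with a two-finger parallel gripper is mounted at the origin on the work surface. World frame = base frame: x ahead of the robot, y to its left, z up, the work surface at z = 0. Lengths are in m, angles in rad, forces in N, time in s.
With the tool pointing down it reaches from about 0.375 to 0.75 m from the base axis. Payload 9 kg.
Tool frame: the origin (TCP) lies at the centre of the arm's flange, where the gripper is bolted on; the fingertips stand bot.tips_ahead ahead of it and the grasp point (between the pads) lies 155 mm ahead of it (bot.tips_ahead is the distance from the TCP to the fingertips, in m); z points along the fingers, y is the line along which they close (so a half turn about z gives the same grasp; the last joint's range is limited). The gripper opens to 85 mm and grips with 20 to 120 N. Pads are 22 mm wide; open, the fingers measure 114 mm over their backs; the gripper's body (76 mm by 85 mm) begins 54 mm behind the grasp point. The pads swing forward as they close: fully open they stand 13 mm farther back than shut.
Start: joints at [-1.356, 0.104, 0.097, 1.564, 0, 1.353], TCP at [0.252, -0.545, 0.405] pointing down, gripper open.
Joint ranges: [-2.99, 2.99], [-0.84, 1.86], [-1.1, 1.16], [-1.84, 2.11], [-1.51, 1.56], [-3.14, 3.14]. Speed limits (rad/s): [2.22, 2.22, 2.57, 3.14, 3.14, 3.14].

## Interface

Orientations are given as a rotation vector (axis times angle).
In Python, from bench import bot gives the robot as it stands.
- The arm moves only by the shell command python3 -m pendant 'ROWS' [FORCE]. ROWS is JSON, a list of rows, each a list of 3 entries, a list of its own where there are three numbers: the shift along the tool's x, y, z in m, then the turn, a rotation vector about the tool's x, y, z in rad, then the closure, from -1 (fully open) to 1 (shut), so that 0 is half open. In form: [[[x, y, z], [wx, wy, wz], grip], ...]. A call has 1 to 10 rows; each row is the pose to reach, as a shift and turn from the pose commanded when the call began, along the tool's axes at that moment; what a row does not reach only later rows make up. A row lasts 1/10 s, in which the tool goes at most 50 mm and 8.59 degrees, less where a joint would pass 70% of its speed; a pose out of reach is approached as far as the arm can. A call with a gripper value outside its range is refused whole. The fingers move at their own pace and stop on an object; FORCE is the grip in N (left out, the last holds). Time passes only in rows, so rows that repeat a pose let the fingers close. It gives the time, the measured TCP pose, the force, the opening and the grip force at its end, in the units of the state.
- bot.observe(): the state, without advancing time (a new reading comes with each control period).
- bot.grab_frame(name): name is "side" or "top"; returns the picture (420x560x3 uint8, red, green, blue); there is no depth.
- bot.camera_model(name): a dict with "fx", "fy", "cx", "cy" (pixels), "pose" (4x4, takes a point from camera to world coordinates). Camera axes: x right, y down, z forward; pixel columns grow to the right and rows downward; lengths in m; the calibration is good to about 2 mm. A picture is of the moment at which its call begins. camera_model takes no time and is no camera call.
- bot.finish_job(): hands the job in; it is judged then, once.
Trained networks look in the newest picture that a camera, given by its name, has taken for a name from the list of things; names that differ only in an ending like _2 or _b are one class to them, and where a whole thing is asked for, a point or a joint stands for the part that bears it (a point fixed in the world has none). Each returns a list of dicts, best first, with "score" (0 to 1); they miss things now and then, are a little off and sometimes report something else, mostly with a low value. They report only what shows in the picture. A call takes as long as a camera call. They do not tell look-alikes from the thing itself.
- bot.search_frame(camera, query): "bbox" ([left, top, right, bottom] in pixels, round what is visible of it).
The state is a dict: "clock": time; "joint_pos": joint angles; "dq": joint speeds; "tau": joint torques, N m; "eef_pos": TCP position; "ee_rot": TCP orientation; "ft_force": force on the tool from outside, world axes, zero at the start; "moment": the same for the moment, N m; "width": finger opening in m; "gripper_force": force on a finger pad.
Only numpy, scipy, OpenCV 4.12 (cv2) and the standard library are available. Lean on these libraries where they do the work, as an engineer would, in place of code of your own. Each camera call takes 0.05 s, during which the arm holds its last target. There are 200 camera calls.

## Task

Stand the orange tray on the counter under the pouring side of the tipping stand, turn the stop selector clockwise, click by click, to its green dot (no further), then tip the pot right over with its lever so that all four nuts land in the tray, and swing the pot back fully upright. Finish with all four nuts lying in the tray, flat on the counter, the selector still at the green dot, and do not shift or knock over the can, tape measure, box or bottle.

Things in the scene. Friction and masses are not known exactly. Their poses are not given: they have to be found in the camera images.
- stand: Tipping stand, fixed: steel base plate 150 mm (x) by 250 mm (y -235 to +15), 12 mm thick; two green uprights at x = -58 and +58 (y -27 to +17, 168 mm tall) carry the pivot. Origin on the counter right below the pivot, whose axis is the stand's x. The pot empties towards the stand's +y; the tray goes there: its middle at y = 100, its -y wall towards the uprights, yaw as the stand's, grip tab away.
- pivot (a point): Middle of the cradle's pivot axis, 150 mm above the counter; fixed to the stand, axes as the stand's.
- cradle (a joint): Tilt of pot and lever, rad: 0 = upright on its stop, 2.5 = stop, mouth steeply down; grows as the pot tips towards the stand's +y. The nuts slide out between about 1.7 and 2.45 and land 30 to 160 mm in +y of the pivot. A stiff pivot (0.3 N m) keeps it where it is left. A tail under the pot hits the selector's yellow stop plate at about 0.2 rad unless the selector is at its green dot.
- pot_lip (a point): Middle of the pouring lip (+y rim) of the open aluminium pot: 88 mm square outside, 85 mm high, 4 mm walls; upright it spans y -84 to +4 of the stand, 158 to 243 mm above the counter. Tipped to 2.5 rad the lip is down to about 75 mm above the counter. Turns with the cradle.
- lever_grip (a point): Grip point on the lever's round red handle bar: 16 mm diameter, 85 mm long, parallel to the pivot axis, at x -69 to -154 of the stand (this point at -115); lever arm a 12 mm rod at x = -73. The bar is 120 mm from the pivot: at joint 0 it lies 104 mm towards -y and 60 mm above the pivot; it swings over the top, at 2.5 rad 119 mm towards +y and 14 mm above. Turns with the cradle.
- selector (a joint): Stop selector angle, rad, growing clockwise seen from above; four detent clicks at 0, 0.6, 1.2, 1.8, each with a dot on its grey pedestal; 1.2, the third, is the big green dot. Click torque up to about 0.15 N m. Starts near the first or second click. Only near 1.2 (within 0.2) does the notch in its yellow stop plate let the cradle tip.
- selector_grip (a point): On the selector's upright axis (stand x = 0, y = -175), 106 mm above the counter: middle of a black bar knob 44 mm long, 14 mm wide, 86 to 122 mm up; white line = pointer end. At joint 1.2 the pointer points to the stand's -y (away from the pot); at 0, 1.2 rad counter-clockwise of that from above. Yellow fan plate on the pot's side: rim at radius 70 to 102 mm, 60 to 110 mm up. All turns with it.
- tray: Loose orange order tray, 140 mm (x) by 130 mm (y), 45 mm high, 4 mm walls and floor, about 0.2 to 0.3 kg, empty at first. On its +y side an upright grip tab 60 mm wide (x), 14 mm thick (y), from the counter to 85 mm up, centred at y = +72. Origin: centre of the underside.
- nut1: Loose brass hex nut, 30 mm across corners, 13 mm thick, 35 g; one of four lying in the pot at first. Origin: centre of the underside.
- nut2: Loose brass hex nut, 30 mm across corners, 13 mm thick, 35 g; one of four lying in the pot at first. Origin: centre of the underside.
- nut3: Loose brass hex nut, 30 mm across corners, 13 mm thick, 35 g; one of four lying in the pot at first. Origin: centre of the underside.
- nut4: Loose brass hex nut, 30 mm across corners, 13 mm thick, 35 g; one of four lying in the pot at first. Origin: centre of the underside.
- glue_can: Bystander: closed can with a blue label, 64 mm diameter, 100 mm tall, origin centre of the underside. Leave alone.
- tape_measure: Bystander: yellow tape measure, 66 x 36 mm, 66 mm tall, origin centre of the underside. Leave alone.
- staple_box: Bystander: small cardboard box with a red band, 75 x 45 mm, 55 mm tall, origin centre of the underside. Leave alone.
- spray_bottle: Bystander: closed bottle with a red cap, 56 mm diameter, 150 mm tall, origin centre of the underside. Leave alone.
Things that resemble listed ones, but are neither listed nor needed, are in the scene too. Of the things that look like the tray, the middle-sized one is meant.

How it is judged:
By the outcome, as a careful person would: the job done as asked, in the order asked, and still so for the second after the job is handed in, with the robot touching nothing.
It also fails if it takes over 72 s, if anything falls off the work surface, if the arm or the gripper's body presses on something with over 40 N, if the wrist force passes 120 N, or if a joint passes its speed limit or range.

## Working session

There is one attempt and no reset: what is moved stays moved. The work goes in short steps, Python scripts to look and compute and a shell command to move; the robot and the scene stay as the last step left them, time stands still between calls to the robot, and variables do not carry over. Pictures are saved under pics/ and viewed, at most 12 in all, crops included, and the job is handed in when it is done.

```bash
mkdir -p pics; ls; python3 - <<'E'
from bench import bot
import cv2
import numpy as np
np.set_printoptions(precision=4,suppress=True)
for c in ("side","top"):
    cv2.imwrite(f"pics/{c}0.png",bot.grab_frame(c)[:,:,::-1])
    m=bot.camera_model(c);print(c,m["fx"],m["fy"],m["cx"],m["cy"]);print(np.array(m["pose"]))
    for q in ["tray","stand","lever_grip","selector_grip","glue_can","tape_measure","staple_box","spray_bottle"]:
        print(q,[(round(d["score"],2),[int(v) for v in d["bbox"]]) for d in bot.search_frame(c,q)][:4])
s=bot.observe();print(s,bot.tips_ahead)
E
```

```text
pics
side 412.4746921365805 412.4746921365805 286.7976828845602 213.01938163365443
[[-0.9942 -0.0745  0.0776  0.4377]
 [-0.1074  0.6637 -0.7403  0.7498]
 [ 0.0037 -0.7443 -0.6678  0.8162]
 [ 0.      0.      0.      1.    ]]
tray [(0.92, [223, 300, 296, 371]), (0.83, [330, 280, 453, 393]), (0.7, [197, 392, 255, 420])]
stand [(0.6, [243, 130, 330, 222])]
lever_grip [(0.96, [244, 128, 332, 189])]
selector_grip [(0.75, [269, 143, 313, 183])]
glue_can [(0.82, [256, 259, 284, 298]), (0.22, [267, 140, 310, 183])]
tape_measure [(0.64, [210, 264, 240, 295])]
staple_box [(0.6, [288, 271, 318, 301])]
spray_bottle [(0.85, [195, 177, 215, 227])]
top 476.28828066447403 476.28828066447403 278.4058216324497 215.07041063642842
[[ 0.029  -0.9914  0.1274  0.3918]
 [-0.9993 -0.032  -0.0213  0.0731]
 [ 0.0252 -0.1267 -0.9916  1.2277]
 [ 0.      0.      0.      1.    ]]
tray [(0.87, [150, 275, 241, 377]), (0.71, [84, 171, 141, 227]), (0.69, [153, 175, 224, 250])]
stand [(0.63, [341, 170, 456, 264]), (0.42, [328, 114, 352, 151])]
lever_grip [(0.65, [355, 171, 419, 268])]
selector_grip [(0.65, [387, 194, 454, 249]), (0.51, [378, 199, 394, 209])]
glue_can [(0.65, [230, 195, 257, 227]), (0.35, [155, 180, 225, 249])]
tape_measure [(0.69, [234, 160, 254, 193]), (0.63, [340, 169, 455, 269]), (0.52, [228, 200, 259, 227])]
staple_box [(0.93, [233, 232, 256, 265])]
spray_bottle [(0.71, [389, 195, 458, 249]), (0.55, [327, 112, 352, 150])]
{'clock': 0.9, 'joint_pos': array([-1.3557,  0.1041,  0.0973,  1.5639,  0.    ,  1.3531]), 'dq': array([ 0.0002, -0.0009, -0.0017,  0.0012,  0.0007,  0.0003]), 'tau': array([  0.0006, -55.6765,  50.3766,   0.0009,  -0.0005,  -0.    ]), 'eef_pos': array([ 0.2517, -0.5447,  0.4048]), 'ee_rot': array([3.0682, 0.6745, 0.    ]), 'ft_force': array([ 0.3305,  0.7465, -0.3655]), 'moment': array([-0.0481,  0.06  ,  0.0125]), 'gripper_force': 0.0, 'width': 0.08546483424989684} 0.1734
```

View pics/top0.png

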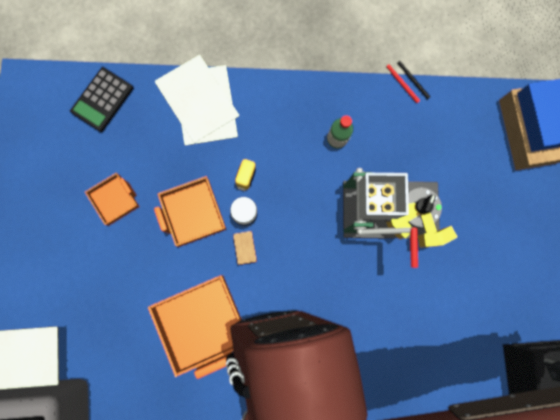

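View pics/side0.png

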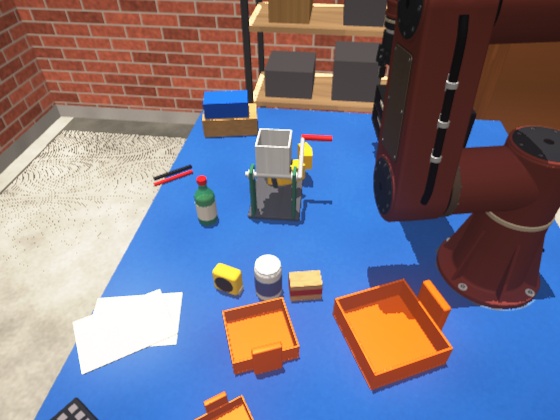

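The top view shows the middle tray at about (190,210), with its tab to the left. The stand is at about (380,205) and pours left towards world +y. The can, tape measure and box sit between them around column 245. I'll zoom in to pick points.

```bash
cat > h.py <<'E'
from bench import bot
import cv2, numpy as np
np.set_printoptions(precision=4,suppress=True)
C={c:bot.camera_model(c) for c in ("side","top")}
def ray(c,u,v,z):
    m=C[c];P=np.array(m["pose"]);d=P[:3,:3]@[(u-m["cx"])/m["fx"],(v-m["cy"])/m["fy"],1]
    return P[:3,3]+d*(z-P[2,3])/d[2]
def proj(c,p):
    m=C[c];P=np.array(m["pose"]);q=(np.atleast_2d(p)-P[:3,3])@P[:3,:3]
    return np.c_[q[:,0]/q[:,2]*m["fx"]+m["cx"],q[:,1]/q[:,2]*m["fy"]+m["cy"]]
def obj(pose,pts):
    x,y,a=pose;c,s=np.cos(a),np.sin(a);pts=np.atleast_2d(pts)
    return np.c_[x+c*pts[:,0]-s*pts[:,1],y+s*pts[:,0]+c*pts[:,1],pts[:,2]]
def crop(c,l,t,r,b,k,name,dots=None):
    I=bot.grab_frame(c)[:,:,::-1][t:b,l:r]
    I=cv2.resize(I,None,fx=k,fy=k,interpolation=cv2.INTER_CUBIC)
    for u,v in (dots if dots is not None else []):
        cv2.circle(I,(int((u-l+.5)*k),int((v-t+.5)*k)),2,(255,0,255),-1)
    cv2.imwrite(f"pics/{name}.png",I)
E
python3 - <<'E'
from h import *
crop("top",335,165,465,275,5,"st1")
# tray outline by colour
I=bot.grab_frame("top")
hsv=cv2.cvtColor(I,cv2.COLOR_RGB2HSV)
m=cv2.inRange(hsv,(3,150,90),(18,255,255));m[:, :145]=0;m[:,232:]=0;m[:165]=0;m[255:]=0
n,l,s,_=cv2.connectedComponentsWithStats(m);i=[k for k in range(1,n) if s[k,4]>50]
print(s[i])
for k in i:
    c=cv2.findContours((l==k).astype('uint8'),0,2)[0][0];r=cv2.minAreaRect(c);print(r,cv2.boxPoints(r))
for c,b in (("top",[328,114,352,151]),("top",[230,195,257,227])): print(ray(c,(b[0]+b[2])/2,(b[1]+b[3])/2,.07))
E
```

```text
[[ 155  178   69   68 2888]]
((187.35787963867188, 212.96127319335938), (54.27555847167969, 59.102195739746094), 70.25315856933594) [[150.3756 197.4036]
 [206.0023 177.4351]
 [224.3401 228.5189]
 [168.7134 248.4875]]
[ 0.7548 -0.1005  0.07  ]
[0.5478 0.1341 0.07  ]
```

View pics/st1.png

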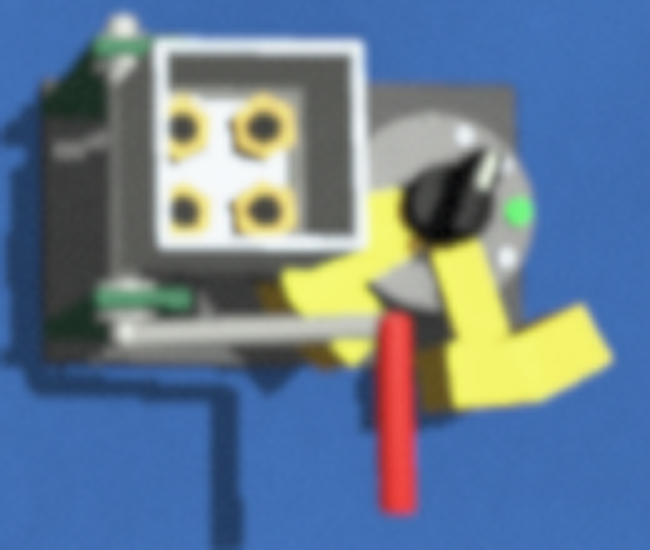

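```bash
cat > fit.py <<'E'
from h import *
from scipy.optimize import least_squares, minimize
def box(x0,x1,y0,y1,z0,z1): return np.array([[x,y,z] for x in (x0,x1) for y in (y0,y1) for z in (z0,z1)])
B=box(-.07,.07,-.065,.065,0,.045); T=box(-.03,.03,.065,.079,0,.085)
def mask(c,reg):
    hsv=cv2.cvtColor(bot.grab_frame(c),cv2.COLOR_RGB2HSV);m=cv2.inRange(hsv,(2,110,50),(20,255,255))
    o=np.zeros_like(m);l,t,r,b=reg;o[t:b,l:r]=m[t:b,l:r];return o
def fit_tray(p0,regs):
    M={c:cv2.GaussianBlur(mask(c,r).astype(np.float32)/255,(0,0),1) for c,r in regs.items()}
    def cost(p):
        e=0
        for c,m in M.items():
            I=np.zeros(m.shape,np.uint8)
            for P in (B,T):
                h=cv2.convexHull(proj(c,obj(p,P)).astype(np.float32))
                cv2.fillConvexPoly(I,np.round(h*16).astype(np.int32),255,cv2.LINE_AA,4)
            e+=((cv2.GaussianBlur(I.astype(np.float32)/255,(0,0),1)-m)**2).sum()
        return e
    r=minimize(cost,p0,method="Nelder-Mead",options=dict(initial_simplex=np.array(p0)+np.array([[0,0,0],[.02,0,0],[0,.02,0],[0,0,.2]]),xatol=1e-4,fatol=.01))
    return r.x,r.fun
E
python3 - <<'E'
from fit import *
px=np.array([(155,42),(368,40),(366,248),(155,250),(42,80),(517,87),(42,362),(395,318),(398,512),(448,205)])/5-.5+[335,165]
M=np.array([(44,4,243),(44,-84,243),(-44,-84,243),(-44,4,243),(75,15,12),(75,-235,12),(-75,15,12),(-69,-104,210),(-154,-104,210),(0,-175,122)])/1e3
f=lambda p:(proj("top",obj(p,M))-px)
r=least_squares(lambda p:f(p).ravel(),[.6,-.1,0],loss="soft_l1");S=r.x;print("stand",S);print(f(S))
g=np.array([(465,133),(508,165),(518,210),(507,258),(487,165)])/5-.5+[335,165]
for k,(u,v) in enumerate(g):
    for z in ((.03,.06) if k<4 else (.122,)):
        w=ray("top",u,v,z)-obj(S,[[0,-.175,0]])[0];print(k,z,1.2-(np.arctan2(w[1],w[0])-S[2]+np.pi/2),np.hypot(w[0],w[1]))
t,e=fit_tray([.56,.27,.2],{"top":(145,165,232,257),"side":(218,290,302,382)});print("tray",t,e)
for k in("top","side"):print(fit_tray(t,{k:{"top":(145,165,232,257),"side":(218,290,302,382)}[k]}))
np.save("pose.npy",np.r_[S,t])
dots=lambda c:np.r_[proj(c,obj(S,M)),proj(c,obj(t,np.r_[B,T]))]
I1=bot.grab_frame("top");I2=bot.grab_frame("side")
def ov(I,c,l,t_,r_,b,k):
    J=cv2.resize(I[t_:b,l:r_,::-1],None,fx=k,fy=k,interpolation=cv2.INTER_CUBIC)
    for u,v in dots(c): cv2.circle(J,(int((u-l+.5)*k),int((v-t_+.5)*k)),2,(255,0,255),-1)
    return J
a=ov(I1,"top",140,160,470,270,2.4);b=ov(I2,"side",180,110,360,390,2.0)[:,:]
cv2.imwrite("pics/ov_a.png",a);b2=np.zeros((600,800,3),np.uint8);
b2=np.hstack([b[:320],b[240:560]]);cv2.imwrite("pics/ov.png",np.vstack([cv2.resize(a,(b2.shape[1],int(a.shape[0]*b2.shape[1]/a.shape[1]))),b2]))
E
```

```text
stand [ 0.5707 -0.1347  0.0171]
[[ 0.0564 -0.173 ]
 [-1.2894  0.9374]
 [ 0.0447  0.4411]
 [ 0.5304 -0.5923]
 [ 0.0179 -0.4693]
 [ 0.1056 -0.268 ]
 [ 0.3245  0.5309]
 [-0.8027 -0.006 ]
 [-0.4551  0.7267]
 [ 6.3507 -2.2772]]
0 0.03 0.1328060260963655 0.052558198106935655
0 0.06 -0.014639973174565002 0.04319823006394389
1 0.03 0.6380766807563485 0.055749304949871785
1 0.06 0.6053944198806078 0.0438558424357138
2 0.03 1.0766313667838874 0.05203459515410916
2 0.06 1.1545532986012332 0.0407213943870608
3 0.03 1.588514362125138 0.048838305880608106
3 0.06 1.7778029510762472 0.04106665068127921
4 0.122 -0.09773059836433773 0.014319733116481983
tray [0.5481 0.2656 0.388 ] 286.1842041015625
(array([0.5489, 0.2663, 0.3898]), np.float64(138.6756591796875))
(array([0.5475, 0.2644, 0.3772]), np.float64(132.34619140625))
```

View pics/ov.png

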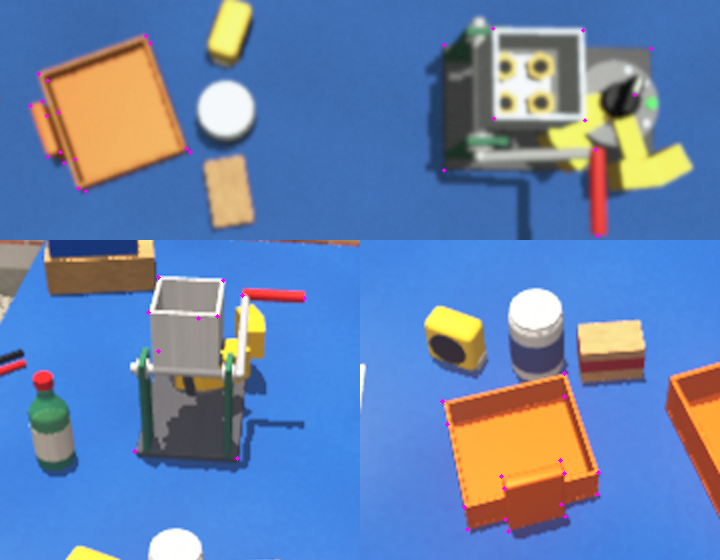

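The overlays fit well. The selector's white line, measured from the true axis, points roughly along +x, so it is at about 0 (first click). Next is a motion calculator.

```bash
cat > go.py <<'E'
# usage: go.py x y z_grasp theta  (tool down, theta = world angle of tool x) -> shift, turn in tool axes
import sys; from h import *
from scipy.spatial.transform import Rotation as R
def go(x,y,z,th,quiet=False):
    s=bot.observe();R0=R.from_rotvec(s["ee_rot"])
    Rt=R.from_matrix(np.array([[np.cos(th),np.sin(th),0],[np.sin(th),-np.cos(th),0],[0,0,-1]]))
    d=R0.inv().apply(np.array([x,y,z+.155])-s["eef_pos"]);w=(R0.inv()*Rt).as_rotvec()
    print("shift",d,"turn",w,"dist",np.linalg.norm(d))
if __name__=="__main__":
    S=np.load("pose.npy")[:3];a=sys.argv[1:]
    if a[0]=="s": p=obj(S,[[float(a[1]),float(a[2]),float(a[3])]])[0];go(*p,S[2]+float(a[4]))
    else: go(*map(float,a))
    s=bot.observe();print(s["clock"],s["eef_pos"],s["ft_force"],s["width"],s["gripper_force"],s["joint_pos"])
E
python3 - <<'E'
from fit import *
p=np.load("pose.npy");S,t=p[:3],p[3:]
print("tab",obj(t,[[0,.072,0]]),"target tray",obj(S,[[0,.1,0],[0,.172,0]]))
print("can base etc", ray("top",243.5,211,.1),ray("top",243.5,176,.06),ray("top",244.5,248,.05))
E
python3 go.py .518 .333 .29 3.5296
```

```text
tab [[0.5208 0.3322 0.    ]] target tray [[ 0.569  -0.0348  0.    ]
 [ 0.5678  0.0372  0.    ]]
can base etc [0.5437 0.1325 0.1   ] [0.6372 0.138  0.06  ] [0.4585 0.1291 0.05  ]
shift [ 0.6099 -0.6851 -0.0404] turn [-0.0001  0.0002 -3.0968] dist 0.9180984438266714
1.3 [ 0.2517 -0.5447  0.4047] [ 0.3737 -0.2009 -0.2463] 0.08534470736092631 0.0 [-1.3557  0.1041  0.0973  1.5639 -0.      1.3531]
```

```bash
python3 -m pendant '[[[0.3,-0.35,-0.045],[0,0,-1.48],-0.2],[[0.3,-0.35,-0.045],[0,0,-1.48],-0.2],[[0.3,-0.35,-0.045],[0,0,-1.48],-0.2],[[0.3,-0.35,-0.045],[0,0,-1.48],-0.2],[[0.3,-0.35,-0.045],[0,0,-1.48],-0.2],[[0.3,-0.35,-0.045],[0,0,-1.48],-0.2],[[0.3,-0.35,-0.045],[0,0,-1.48],-0.2],[[0.3,-0.35,-0.045],[0,0,-1.48],-0.2],[[0.3,-0.35,-0.045],[0,0,-1.48],-0.2],[[0.3,-0.35,-0.045],[0,0,-1.48],-0.2]]' 80; python3 go.py .521 .332 .29 3.5296
```

```text
clock: 2.3
eef_pos: [0.3775, -0.0974, 0.4508]
ee_rot: [1.797, 2.575, 0.001]
ft_force: [-0.3, -0.7, 0.4]
width: 0.0514
gripper_force: 0.0
shift [0.3535 0.2828 0.006 ] turn [ 0.0006  0.0022 -1.6066] dist 0.45275674389264714
2.3 [ 0.3775 -0.0974  0.4508] [-0.2728 -0.6565  0.42  ] 0.05143303780210016 0.0 [-0.5916 -0.5262 -0.368   1.7271  0.0008  0.627 ]
```

```bash
python3 -m pendant '[[[0.353,0.283,0],[0,0,-1.45],-0.2],[[0.353,0.283,0],[0,0,-1.45],-0.2],[[0.353,0.283,0],[0,0,-1.45],-0.2],[[0.353,0.283,0],[0,0,-1.45],-0.2],[[0.353,0.283,0],[0,0,-1.45],-0.2],[[0.353,0.283,0],[0,0,-1.45],-0.2],[[0.353,0.283,0],[0,0,-1.45],-0.2],[[0.353,0.283,0],[0,0,-1.45],-0.2],[[0.353,0.283,0],[0,0,-1.45],-0.2],[[0.353,0.283,0],[0,0,-1.45],-0.2]]'; python3 go.py .521 .332 .11 3.5296
```

```text
clock: 3.3
eef_pos: [0.5263, 0.3308, 0.4461]
ee_rot: [0.361, -3.117, -0.0]
ft_force: [-0.5, -0.5, -0.5]
width: 0.0515
gripper_force: 0.0
shift [0.0041 0.0023 0.1811] turn [ 0.0008 -0.004  -0.1571] dist 0.18121013922914958
3.3 [0.5263 0.3308 0.4461] [-0.4743 -0.5328 -0.4993] 0.05146632368265992 0.0 [0.3509 0.1897 0.2661 1.6511 0.001  0.12  ]
```

```bash
python3 -m pendant '[[[0.004,0.002,0.13],[0,0,-0.157],-0.2],[[0.004,0.002,0.13],[0,0,-0.157],-0.2],[[0.004,0.002,0.181],[0,0,-0.157],-0.2],[[0.004,0.002,0.181],[0,0,-0.157],-0.2],[[0.004,0.002,0.181],[0,0,-0.157],-0.2],[[0.004,0.002,0.181],[0,0,-0.157],-0.2]]'; python3 go.py .521 .332 .070 3.5296
```

```text
clock: 3.9
eef_pos: [0.5212, 0.3274, 0.2696]
ee_rot: [-0.591, 3.086, -0.0]
ft_force: [-0.2, 1.0, 2.0]
width: 0.051
gripper_force: 0.0
shift [-0.0015  0.0043  0.0446] turn [-0.0001  0.     -0.0098] dist 0.044831545029484325
3.9 [0.5212 0.3274 0.2696] [-0.2031  0.9519  2.0023] 0.05099496794745333 0.0 [ 0.3488  0.1692 -0.0776  1.3239 -0.0001 -0.0294]
```

```bash
python3 -m pendant '[[[-0.0015,0.0043,0.025],[0,0,-0.01],-0.2],[[-0.0015,0.0043,0.0445],[0,0,-0.01],-0.2],[[-0.0015,0.0043,0.0445],[0,0,-0.01],-0.2],[[-0.0015,0.0043,0.0445],[0,0,-0.01],-0.2]]'; python3 go.py .521 .332 .070 3.5296
python3 - <<'E'
from h import *
crop("side",190,200,330,400,3,"tab")
E
```

```text
clock: 4.3
eef_pos: [0.5218, 0.3322, 0.2268]
ee_rot: [-0.605, 3.08, 0.0]
ft_force: [0.3, 0.1, 0.1]
width: 0.0511
gripper_force: 0.0
shift [0.0008 0.0001 0.0018] turn [-0.0002  0.0028  0.0001] dist 0.0019321050044268451
4.3 [0.5218 0.3322 0.2268] [0.3235 0.128  0.1441] 0.05108734848049566 0.0 [ 0.3559  0.2017 -0.1206  1.2457 -0.0001 -0.0322]
```

View pics/tab.png

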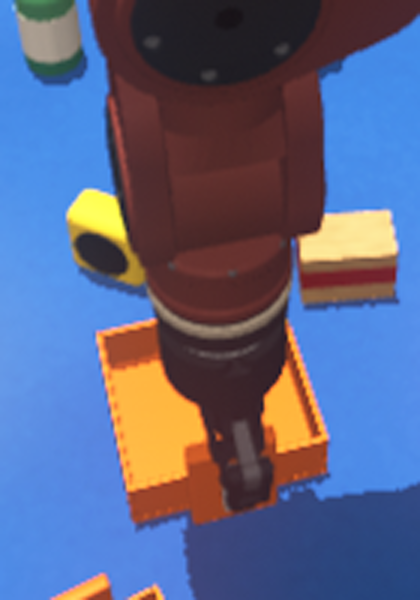

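The fingers straddle the tab: tab centre is about (235,490) in the crop, finger about (248,480). Closing now.

```bash
python3 -m pendant '[[[0,0,0],[0,0,0],0.9],[[0,0,0],[0,0,0],0.9],[[0,0,0],[0,0,0],0.9],[[0,0,0],[0,0,0],0.9],[[0,0,0],[0,0,0],0.9],[[0,0,-0.03],[0,0,0],0.9],[[0,0,-0.06],[0,0,0],0.9],[[0,0,-0.15],[0,0,0],0.9],[[0,0,-0.15],[0,0,0],0.9],[[0,0,-0.15],[0,0,0],0.9]]' 80; python3 go.py s .0 .172 .22 3.1416
```

```text
clock: 5.35
eef_pos: [0.5219, 0.3324, 0.3811]
ee_rot: [-0.604, 3.073, 0.002]
ft_force: [1.0, -0.4, -1.2]
width: 0.0128
gripper_force: 78.6
shift [ 0.0693 -0.2905  0.0055] turn [0.0014 0.0094 0.3712] dist 0.29874724596684143
5.35 [0.5219 0.3324 0.3811] [ 1.049  -0.4443 -1.1694] 0.012831385899919187 78.56340050697327 [ 0.3561  0.1503  0.1042  1.5153 -0.     -0.0322]
```

```bash
python3 -m pendant '[[[0.017,-0.072,0],[0,0,0.093],0.9],[[0.034,-0.12,0],[0,0,0.19],0.9],[[0.05,-0.17,0],[0,0,0.28],0.9],[[0.069,-0.22,0],[0,0,0.371],0.9],[[0.069,-0.26,0],[0,0,0.371],0.9],[[0.069,-0.28,0],[0,0,0.371],0.9],[[0.069,-0.284,0],[0,0,0.371],0.9],[[0.069,-0.284,0],[0,0,0.371],0.9]]'; python3 go.py s .0 .172 .073 3.1416
python3 - <<'E'
from fit import *
# tray pose in the air: fit with z offset
import fit
s=bot.observe();dz=s["eef_pos"][2]-.2268+0.0
fit.B=fit.B+[0,0,dz];fit.T=fit.T+[0,0,dz]
crop("side",190,130,390,330,3,"air")
I=bot.grab_frame("top");crop("top",230,140,390,290,3,"airt")
E
```

```text
clock: 6.15
eef_pos: [0.5645, 0.0419, 0.373]
ee_rot: [0.023, -3.14, -0.001]
ft_force: [-0.4, 0.6, -2.0]
width: 0.0127
gripper_force: 79.2
shift [-0.0034 -0.0048  0.145 ] turn [ 0.0005 -0.0017 -0.0021] dist 0.14508901669834778
6.15 [0.5645 0.0419 0.373 ] [-0.4056  0.635  -2.0015] 0.012653495140978415 79.20803904533386 [-0.157  -0.0024 -0.07    1.5049  0.0002 -0.1719]
```

View pics/air.png

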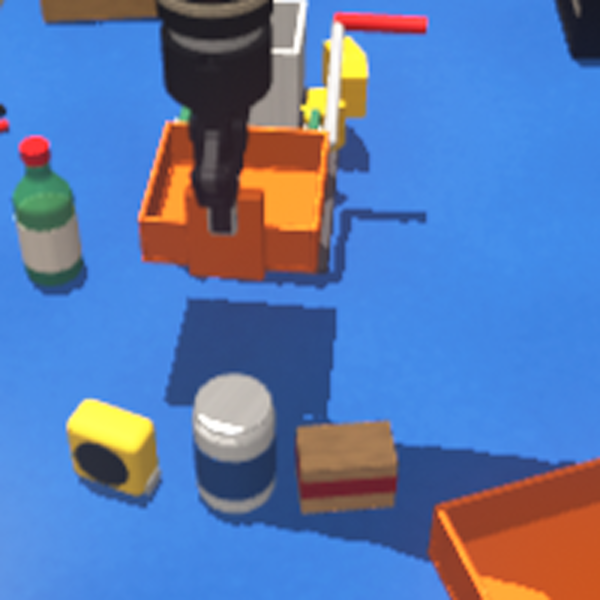

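The tray hangs level in front of the uprights, and the can is clear of it. Lowering.

```bash
python3 -m pendant '[[[-0.003,-0.005,0.04],[0,0,0],0.9],[[-0.003,-0.005,0.08],[0,0,0],0.9],[[-0.003,-0.005,0.12],[0,0,0],0.9],[[-0.003,-0.005,0.135],[0,0,0],0.9],[[-0.003,-0.005,0.14],[0,0,0],0.9],[[-0.003,-0.005,0.142],[0,0,0],0.9],[[-0.003,-0.005,0.142],[0,0,0],0.9]]'; python3 go.py s .0 .172 .0718 3.1416
python3 - <<'E'
from fit import *
p=np.load("pose.npy");T0=[.569,-.035,.017]
r=bot.grab_frame("side");print(fit_tray(T0,{"side":(215,160,320,250)}),T0)
E
```

```text
clock: 7.0
eef_pos: [0.5684, 0.0382, 0.2342]
ee_rot: [-0.028, 3.139, -0.001]
ft_force: [0.2, -0.7, -1.9]
width: 0.0128
gripper_force: 79.2
shift [ 0.0007 -0.0009  0.0074] turn [-0.0006  0.0028  0.0006] dist 0.007445950318948736
7.0 [0.5684 0.0382 0.2342] [ 0.1965 -0.7224 -1.9296] 0.01282033849579144 79.2425286769867 [-0.1625  0.0511 -0.2693  1.2476 -0.0001 -0.1801]
(array([ 0.5711, -0.0623,  0.0412]), np.float64(948.5247802734375)) [0.569, -0.035, 0.017]
```

```bash
python3 -m pendant '[[[0,-0.001,0.004],[0,0,0],0.9],[[0,-0.001,0.0075],[0,0,0],0.9],[[0,-0.001,0.0075],[0,0,0],0.9],[[0,-0.001,0.0075],[0,0,0],-0.2],[[0,-0.001,0.0075],[0,0,0],-0.2],[[0,-0.001,0.0075],[0,0,0],-0.2],[[0,-0.001,0.0075],[0,0,0],-0.2]]' ; python3 -m pendant '[[[0,0,-0.04],[0,0,0],-0.2],[[0,0,-0.09],[0,0,0],-0.2],[[0,0,-0.14],[0,0,0],-0.2],[[0,0,-0.2],[0,0,0],-0.2],[[0,0,-0.23],[0,0,0],-0.2],[[0,0,-0.23],[0,0,0],-0.2]]';  python3 go.py s .0 -.175 .26 2.788
cat > tr.py <<'E'
from fit import *
bot.grab_frame("top");S=np.load("pose.npy")[:3]
t,e=fit_tray([.569,-.035,.017],{"side":(215,160,325,260)});print("tray",t,e)
c,s=np.cos(S[2]),np.sin(S[2]);d=t[:2]-S[:2];print("in stand",c*d[0]+s*d[1],-s*d[0]+c*d[1],t[2]-S[2])
E
python3 tr.py
```

```text
clock: 7.8
eef_pos: [0.5676, 0.037, 0.2246]
ee_rot: [0.027, -3.141, 0.0]
ft_force: [-0.6, 0.0, 0.4]
width: 0.0509
gripper_force: 0.0
clock: 8.4
eef_pos: [0.5681, 0.0369, 0.4614]
ee_rot: [-0.027, 3.132, -0.003]
ft_force: [0.4, -0.8, -0.4]
width: 0.0511
gripper_force: 0.0
shift [ 0.0008 -0.3466  0.047 ] turn [-0.0002  0.0093  0.3538] dist 0.34979489740333186
8.4 [0.5681 0.0369 0.4614] [ 0.445  -0.7541 -0.4471] 0.05114341181248093 0.0 [-0.1647  0.0237  0.1172  1.655  -0.0001 -0.1819]
tray [ 0.5683 -0.0394  0.0243] 303.9472351074219
in stand -0.0008171682379802803 0.09540261360528955 0.007239176693143324
```

```bash
python3 -m pendant '[[[0.001,-0.08,0],[0,0,0.1],-0.2],[[0.001,-0.13,0],[0,0,0.2],-0.2],[[0.001,-0.18,0],[0,0,0.3],-0.2],[[0.001,-0.22,0],[0,0,0.36],-0.2],[[0.001,-0.27,0],[0,0,0.37],-0.2],[[0.001,-0.31,0],[0,0,0.37],-0.2],[[0.001,-0.346,0],[0,0,0.37],-0.2],[[0.001,-0.346,0],[0,0,0.37],-0.2],[[0.001,-0.346,0],[0,0,0.37],-0.2]]';  python3 go.py s .0 -.175 .15 2.771
```

```text
clock: 9.4
eef_pos: [0.5722, -0.31, 0.4521]
ee_rot: [-0.554, -3.089, -0.003]
ft_force: [0.2, 0.4, 1.0]
width: 0.051
gripper_force: 0.0
shift [-0.0018  0.0005  0.1471] turn [ 0.0014 -0.0036 -0.0012] dist 0.1471239254884433
9.4 [ 0.5722 -0.31    0.4521] [0.2088 0.4216 0.9772] 0.05102914688634031 0.0 [-0.697   0.288   0.3898  1.6765  0.0001 -0.3422]
```

```bash
python3 -m pendant '[[[-0.001,0,0.05],[0,0,0],-0.2],[[-0.001,0,0.1],[0,0,0],-0.2],[[-0.001,0,0.147],[0,0,0],-0.2],[[-0.001,0,0.147],[0,0,0],-0.2],[[-0.001,0,0.147],[0,0,0],-0.2]]';  python3 go.py s .0 -.175 .106 2.771
python3 - <<'E'
from h import *
I=bot.grab_frame("top")[:,:,::-1];J=bot.grab_frame("side")[:,:,::-1]
a=cv2.resize(I[150:290,290:470],None,fx=3,fy=3,interpolation=2);b=cv2.resize(J[110:250,220:350],None,fx=3,fy=3,interpolation=2)
cv2.imwrite("pics/sel.png",cv2.resize(np.hstack([a,b]),(795,360)))
E
```

```text
clock: 9.9
eef_pos: [0.5735, -0.308, 0.3082]
ee_rot: [-0.549, -3.092, -0.001]
ft_force: [0.5, 0.8, 2.2]
width: 0.0513
gripper_force: 0.0
shift [-0.0008 -0.0016  0.0472] turn [ 0.0005 -0.0013  0.002 ] dist 0.04723546194281089
9.9 [ 0.5735 -0.308   0.3082] [0.4866 0.8334 2.2438] 0.05126302257062252 0.0 [-0.6933  0.2635  0.0995  1.4083  0.0001 -0.3418]
```

View pics/sel.png

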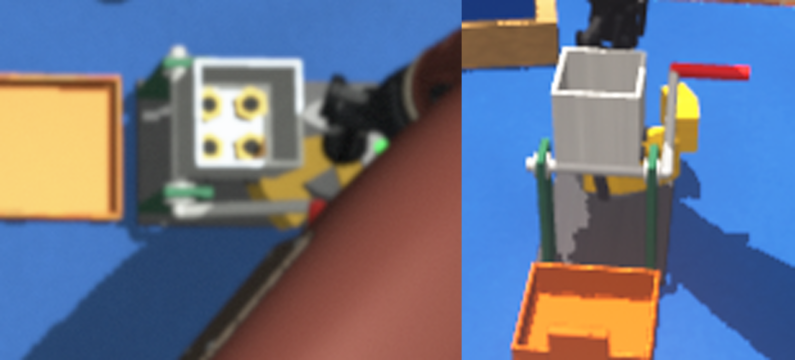

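Pot, lever and tray look good: the tray's wall faces the uprights and the gripper is over the knob. Descending to grip.

```bash
python3 -m pendant '[[[-0.001,-0.0015,0.025],[0,0,0],-0.2],[[-0.001,-0.0015,0.046],[0,0,0],-0.2],[[-0.001,-0.0015,0.046],[0,0,0],-0.2],[[-0.001,-0.0015,0.046],[0,0,0],0.9],[[-0.001,-0.0015,0.046],[0,0,0],0.9],[[-0.001,-0.0015,0.046],[0,0,0],0.9],[[-0.001,-0.0015,0.046],[0,0,0],0.9],[[-0.001,-0.0015,0.046],[0,0,0],0.9]]' 50;  python3 go.py s .0 -.175 .106 1.571; python3 -c "
from h import *
print(bot.observe()['moment'])"
```

```text
clock: 10.8
eef_pos: [0.5747, -0.3112, 0.2644]
ee_rot: [0.55, 3.09, -0.002]
ft_force: [0.3, 2.8, 5.7]
width: 0.0133
gripper_force: 48.8
shift [0.0015 0.001  0.0034] turn [0.0017 0.0034 1.2011] dist 0.0038347066250496945
10.8 [ 0.5747 -0.3112  0.2644] [0.2969 2.7644 5.7172] 0.013284403497416606 48.82548630237579 [-0.6961  0.283   0.0424  1.3267  0.0008 -0.3437]
[ 0.5092 -0.0459  0.0216]
```

```bash
python3 -m pendant '[[[0,0,0],[0,0,0.1],0.9],[[0,0,0],[0,0,0.2],0.9],[[0,0,0],[0,0,0.3],0.9],[[0,0,0],[0,0,0.4],0.9],[[0,0,0],[0,0,0.5],0.9],[[0,0,0],[0,0,0.6],0.9],[[0,0,0],[0,0,0.6],0.9],[[0,0,0],[0,0,0.6],0.9]]';  python3 go.py s .0 -.175 .106 1.571; python3 -c "
from h import *
print(bot.observe()['moment'])"
```

```text
clock: 11.6
eef_pos: [0.5745, -0.3115, 0.2645]
ee_rot: [1.439, 2.789, -0.001]
ft_force: [-1.3, 1.5, 6.4]
width: 0.0134
gripper_force: 53.6
shift [0.0019 0.0003 0.0035] turn [0.0021 0.003  0.6006] dist 0.0039645622594657055
11.6 [ 0.5745 -0.3115  0.2645] [-1.2911  1.5032  6.3961] 0.013441497860648306 53.56759428977966 [-0.6964  0.283   0.0425  1.3267  0.0002  0.2565]
[ 0.3412  0.1899 -0.0673]
```

```bash
python3 -m pendant '[[[0,0,0],[0,0,0.1],0.9],[[0,0,0],[0,0,0.2],0.9],[[0,0,0],[0,0,0.3],0.9],[[0,0,0],[0,0,0.4],0.9],[[0,0,0],[0,0,0.5],0.9],[[0,0,0],[0,0,0.57],0.9],[[0,0,0],[0,0,0.6],0.9],[[0,0,0],[0,0,0.6],0.9],[[0,0,0],[0,0,0.6],0.9]]';  python3 go.py s .0 -.175 .106 1.571; python3 -c "
from h import *
print(bot.observe()['moment'])"
python3 -m pendant '[[[0,0,0],[0,0,0],-0.2],[[0,0,0],[0,0,0],-0.2],[[0,0,0],[0,0,0],-0.2],[[0,0,0],[0,0,0],-0.2],[[0,0,-0.04],[0,0,0],-0.2],[[0,0,-0.09],[0,0,0],-0.2],[[0,0,-0.14],[0,0,0],-0.2],[[0,0,-0.19],[0,0,0],-0.2],[[0,0,-0.19],[0,0,0],-0.2]]';  python3 go.py s -.115 -.104 .26 3.1416
```

```text
clock: 12.5
eef_pos: [0.5743, -0.3116, 0.2645]
ee_rot: [2.2, 2.239, -0.001]
ft_force: [-3.1, 0.1, 7.8]
width: 0.0131
gripper_force: 53.7
shift [ 0.0019 -0.0006  0.0034] turn [0.0019 0.0024 0.0005] dist 0.003955703940593276
12.5 [ 0.5743 -0.3116  0.2645] [-3.0646  0.1409  7.7564] 0.013089005905084144 53.725937604904175 [-0.6967  0.2829  0.0424  1.3272 -0.0006  0.8564]
[ 0.1598  0.5677 -0.0277]
clock: 13.4
eef_pos: [0.5742, -0.3112, 0.4606]
ee_rot: [2.193, 2.233, 0.001]
ft_force: [0.7, -0.5, 0.0]
width: 0.0512
gripper_force: 0.0
shift [ 0.073  -0.1159  0.044 ] turn [ 0.0009  0.0131 -1.5698] dist 0.14383406242314747
13.4 [ 0.5742 -0.3112  0.4606] [ 0.6591 -0.4583  0.0438] 0.0511812689986891 0.0 [-0.6964  0.2875  0.4048  1.6762 -0.      0.8563]
```

```bash
python3 -m pendant '[[[0.02,-0.03,0],[0,0,-0.15],-0.2],[[0.04,-0.06,0],[0,0,-0.3],-0.2],[[0.06,-0.1,0],[0,0,-0.45],-0.2],[[0.073,-0.116,0],[0,0,-0.6],-0.2],[[0.073,-0.116,0],[0,0,-0.75],-0.2],[[0.073,-0.116,0],[0,0,-0.9],-0.2],[[0.073,-0.116,0],[0,0,-1.05],-0.2],[[0.073,-0.116,0],[0,0,-1.2],-0.2],[[0.073,-0.116,0],[0,0,-1.35],-0.2],[[0.073,-0.116,0],[0,0,-1.5],-0.2]]';  python3 go.py s -.115 -.104 .26 3.1416
python3 - <<'E'
from h import *
I=bot.grab_frame("top")[:,:,::-1];J=bot.grab_frame("side")[:,:,::-1]
a=cv2.resize(I[150:290,290:470],None,fx=3,fy=3,interpolation=2);b=cv2.resize(J[110:250,220:350],None,fx=3,fy=3,interpolation=2)
cv2.imwrite("pics/sel2.png",cv2.resize(np.hstack([a,b]),(795,360)))
E
```

```text
clock: 14.4
eef_pos: [0.4566, -0.2401, 0.4517]
ee_rot: [0.073, 3.141, -0.0]
ft_force: [0.5, 0.5, -0.9]
width: 0.0512
gripper_force: 0.0
shift [-0.0009 -0.0005  0.0367] turn [-0.0001  0.0001 -0.0637] dist 0.03668515403822604
14.4 [ 0.4566 -0.2401  0.4517] [ 0.4743  0.4644 -0.8691] 0.05116467482307259 0.0 [-0.738  -0.1359 -0.0547  1.6518 -0.     -0.6914]
```

View pics/sel2.png

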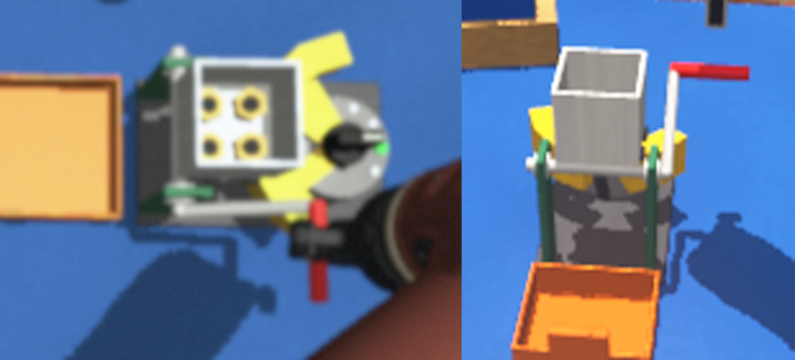

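The selector pointer now lines up with the green dot, and the notch in the yellow plate is centred. Gripping the lever.

```bash
python3 -m pendant '[[[-0.001,0,0.02],[0,0,-0.064],-0.2],[[-0.001,0,0.05],[0,0,-0.064],-0.2],[[-0.001,0,0.075],[0,0,-0.064],-0.2],[[-0.001,0,0.0865],[0,0,-0.064],-0.2],[[-0.001,0,0.0865],[0,0,-0.064],-0.2],[[-0.001,0,0.0865],[0,0,-0.064],0.9],[[-0.001,0,0.0865],[0,0,-0.064],0.9],[[-0.001,0,0.0865],[0,0,-0.064],0.9],[[-0.001,0,0.0865],[0,0,-0.064],0.9],[[-0.001,0,0.0865],[0,0,-0.064],0.9]]' 30;  python3 go.py s -.115 -.104 .21 3.1416
```

```text
clock: 15.5
eef_pos: [0.4579, -0.2415, 0.3672]
ee_rot: [-0.016, 3.14, -0.008]
ft_force: [-0.3, -7.6, 2.7]
width: 0.0148
gripper_force: 30.0
shift [0.0004 0.0008 0.0022] turn [-0.005   0.0018 -0.0072] dist 0.002410115389533553
15.5 [ 0.4579 -0.2415  0.3672] [-0.3421 -7.5578  2.653 ] 0.014777995163276235 29.958529472351074 [-0.7377 -0.1557 -0.2264  1.4953 -0.0025 -0.7476]
```

```bash
python3 -m pendant '[[[0,0.0084,-0.0125],[0,0,0],0.9],[[0,0.018,-0.024],[0,0,0],0.9],[[0,0.0293,-0.0339],[0,0,0],0.9],[[0,0.0416,-0.0425],[0,0,0],0.9],[[0,0.0548,-0.0495],[0,0,0],0.9],[[0,0.0689,-0.0547],[0,0,0],0.9],[[0,0.0834,-0.0582],[0,0,0],0.9],[[0,0.0983,-0.0599],[0,0,0],0.9],[[0,0.0983,-0.0599],[0,0,0],0.9],[[0,0.0983,-0.0599],[0,0,0],0.9]]';  python3 go.py s -.115 .0525 .2579 3.1416
python3 -c "
from h import *
I=bot.grab_frame('top')[:,:,::-1];J=bot.grab_frame('side')[:,:,::-1]
a=cv2.resize(I[150:290,290:470],None,fx=3,fy=3,interpolation=2);b=cv2.resize(J[110:250,220:350],None,fx=3,fy=3,interpolation=2)
cv2.imwrite('pics/tip1.png',cv2.resize(np.hstack([a,b]),(795,360)))"
```

```text
clock: 16.5
eef_pos: [0.4565, -0.1417, 0.428]
ee_rot: [-0.018, 3.139, -0.005]
ft_force: [-4.3, 1.1, 13.3]
width: 0.0147
gripper_force: 31.3
shift [0.001  0.0575 0.0149] turn [-0.0029  0.0026 -0.0057] dist 0.05945009111414569
16.5 [ 0.4565 -0.1417  0.428 ] [-4.2997  1.1455 13.3377] 0.01471034887502991 31.34579300880432 [-0.5753 -0.2648 -0.2112  1.6206 -0.001  -0.5867]
```

View pics/tip1.png

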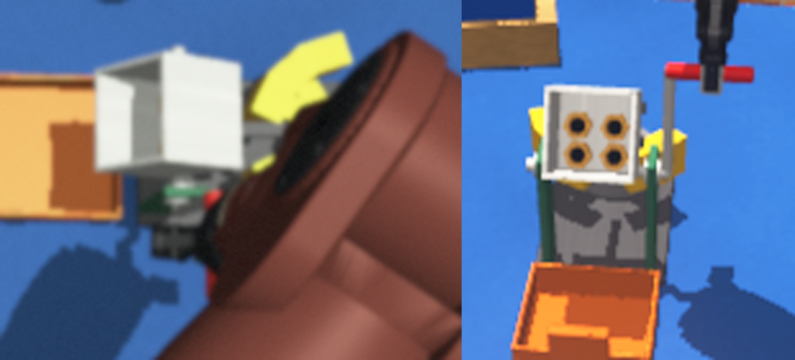

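The pot is tipped to about 1.0 rad with all four nuts still inside. Continuing.

```bash
python3 -m pendant '[[[0,0.015,0.002],[0,0,0],0.9],[[0,0.0299,0.004],[0,0,0],0.9],[[0,0.0443,0.008],[0,0,0],0.9],[[0,0.0582,0.014],[0,0,0],0.9],[[0,0.0712,0.021],[0,0,0],0.9],[[0,0.0833,0.030],[0,0,0],0.9],[[0,0.0941,0.0405],[0,0,0],0.9],[[0,0.1035,0.0522],[0,0,0],0.9],[[0,0.1035,0.0522],[0,0,0],0.9]]';  python3 go.py s -.115 .1192 .1641 3.1416; python3 -m pendant '[[[0,0.004,0.006],[0,0,0],0.9],[[0,0.008,0.0127],[0,0,0],0.9],[[0,0.0112,0.019],[0,0,0],0.9],[[0,0.0142,0.0263],[0,0,0],0.9],[[0,0.0165,0.033],[0,0,0],0.9],[[0,0.0187,0.0406],[0,0,0],0.9],[[0,0.02,0.048],[0,0,0],0.9],[[0,0.0212,0.0554],[0,0,0],0.9],[[0,0.0212,0.0574],[0,0,0],0.9],[[0,0.0212,0.0574],[0,0,0],0.9]]';  python3 go.py s -.115 .1192 .1641 3.1416
python3 -c "
from h import *
I=bot.grab_frame('top')[:,:,::-1];J=bot.grab_frame('side')[:,:,::-1]
a=cv2.resize(I[150:290,290:470],None,fx=3,fy=3,interpolation=2);b=cv2.resize(J[110:250,220:350],None,fx=3,fy=3,interpolation=2)
cv2.imwrite('pics/tip2.png',cv2.resize(np.hstack([a,b]),(795,360)))"
```

```text
clock: 17.5
eef_pos: [0.4555, -0.0372, 0.3708]
ee_rot: [0.02, -3.141, -0.003]
ft_force: [4.7, 0.8, -6.2]
width: 0.0152
gripper_force: 30.6
shift [0.0016 0.0196 0.0517] turn [ 0.002  -0.0004 -0.0045] dist 0.05535505633746227
17.5 [ 0.4555 -0.0372  0.3708] [ 4.7184  0.8109 -6.2378] 0.015190321252578763 30.609841346740723 [-0.3695 -0.3428 -0.3788  1.5358  0.0017 -0.3821]
clock: 18.5
eef_pos: [0.4562, -0.0184, 0.3198]
ee_rot: [-0.016, 3.135, -0.009]
ft_force: [-6.6, -10.1, 31.2]
width: 0.0147
gripper_force: 35.0
shift [0.0025 0.0009 0.0007] turn [-0.0057  0.0062 -0.0069] dist 0.0027369484473738085
18.5 [ 0.4562 -0.0184  0.3198] [ -6.6057 -10.0995  31.2446] 0.014703127262360805 35.03482460975647 [-0.3271 -0.3513 -0.478   1.4364 -0.0033 -0.3373]
```

View pics/tip2.png

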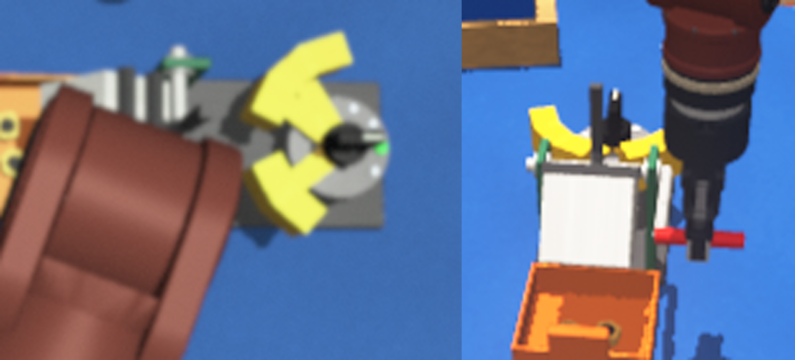

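```bash
python3 -m pendant '[[[0,0,-0.002],[0,0,0],0.9],[[0,0,-0.002],[0,0,0],0.9],[[0,-0.0027,-0.0175],[0,0,0],0.9],[[0,-0.0072,-0.032],[0,0,0],0.9],[[0,-0.0135,-0.0455],[0,0,0],0.9],[[0,-0.0214,-0.058],[0,0,0],0.9],[[0,-0.0308,-0.07],[0,0,0],0.9],[[0,-0.0416,-0.08],[0,0,0],0.9],[[0,-0.0537,-0.089],[0,0,0],0.9],[[0,-0.0537,-0.089],[0,0,0],0.9]]';  python3 go.py s -.115 .0655 .2505 3.1416
python3 -c "
from h import *
print(bot.search_frame('side','nut1') if bot.grab_frame('side') is not None else 0)"
```

```text
clock: 19.6
eef_pos: [0.4564, -0.0694, 0.4081]
ee_rot: [-0.02, 3.134, 0.01]
ft_force: [0.7, 19.8, 28.1]
width: 0.0149
gripper_force: 31.8
shift [ 0.0018 -0.0018  0.0026] turn [ 0.0062  0.0076 -0.0042] dist 0.0036642254430338953
19.6 [ 0.4564 -0.0694  0.4081] [ 0.7366 19.7906 28.0508] 0.014918823302314104 31.807841956615448 [-0.4381 -0.3242 -0.2962  1.5947  0.0089 -0.4509]
[{'bbox': [275.3, 236.6, 282.4, 243.9], 'score': 0.49}]
```

```bash
python3 -m pendant '[[[0,-0.013,-0.0045],[0,0,0],0.9],[[0,-0.0269,-0.01],[0,0,0],0.9],[[0,-0.0413,-0.014],[0,0,0],0.9],[[0,-0.0562,-0.016],[0,0,0],0.9],[[0,-0.0712,-0.0164],[0,0,0],0.9],[[0,-0.0861,-0.0147],[0,0,0],0.9],[[0,-0.1006,-0.0112],[0,0,0],0.9],[[0,-0.1147,-0.006],[0,0,0],0.9],[[0,-0.1279,0.001],[0,0,0],0.9],[[0,-0.1279,0.001],[0,0,0],0.9]]';  python3 go.py s -.115 -.104 .21 3.1416
```

```text
clock: 20.7
eef_pos: [0.4589, -0.2004, 0.4045]
ee_rot: [-0.017, 3.133, -0.003]
ft_force: [14.7, -4.2, 5.8]
width: 0.0147
gripper_force: 36.3
shift [ 0.0022 -0.0402  0.0395] turn [-0.002   0.0083 -0.0065] dist 0.05640916759536712
20.7 [ 0.4589 -0.2004  0.4045] [14.7142 -4.1867  5.8066] 0.014705114385735317 36.29249811172485 [-0.6745 -0.2057 -0.2034  1.5654  0.0037 -0.685 ]
```

```bash
python3 -m pendant '[[[0,-0.0123,0.0085],[0,0,0],0.9],[[0,-0.0225,0.0185],[0,0,0],0.9],[[0,-0.032,0.029],[0,0,0],0.9],[[0,-0.0405,0.0405],[0,0,0],0.9],[[0,-0.0435,0.0455],[0,0,0],0.9],[[0,-0.0435,0.0455],[0,0,0],0.9],[[0,-0.0435,0.0455],[0,0,0],0.9]]';  python3 go.py s -.115 -.104 .21 3.1416
```

```text
clock: 21.4
eef_pos: [0.4593, -0.2424, 0.3587]
ee_rot: [-0.019, 3.135, -0.001]
ft_force: [13.7, -1.4, 2.2]
width: 0.0146
gripper_force: 38.4
shift [ 0.0018  0.0017 -0.0063] turn [-0.0004  0.007  -0.0051] dist 0.0067415926378643415
21.4 [ 0.4593 -0.2424  0.3587] [13.656  -1.3618  2.159 ] 0.014624882303932782 38.419790267944336 [-0.739  -0.152  -0.2384  1.479   0.0045 -0.7509]
```

```bash
python3 -m pendant '[[[0,-0.002,0.003],[0,0,0],0.9],[[0,-0.003,0.005],[0,0,0],0.9],[[0,-0.004,0.008],[0,0,0],0.9],[[0,-0.004,0.008],[0,0,0],0.9]]';  python3 -c "
from h import *
I=bot.grab_frame('top')[:,:,::-1];J=bot.grab_frame('side')[:,:,::-1]
a=cv2.resize(I[150:290,290:470],None,fx=3,fy=3,interpolation=2);b=cv2.resize(J[110:250,220:350],None,fx=3,fy=3,interpolation=2)
cv2.imwrite('pics/end1.png',cv2.resize(np.hstack([a,b]),(795,360)))"
```

```text
clock: 21.8
eef_pos: [0.4591, -0.2435, 0.3567]
ee_rot: [-0.023, 3.131, 0.005]
ft_force: [-2.4, 29.9, 51.8]
width: 0.0148
gripper_force: 44.1
```

View pics/end1.png

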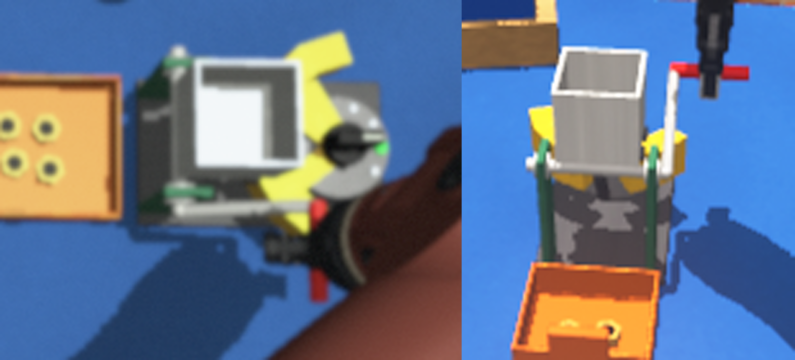

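The pot is upright and empty, and all four nuts are in the tray. Releasing and retreating.

```bash
python3 -m pendant '[[[0,0,0],[0,0,0],-0.2],[[0,0,0],[0,0,0],-0.2],[[0,0,0],[0,0,0],-0.2],[[0,0,0],[0,0,0],-0.2],[[0,0,-0.03],[0,0,0],-0.2],[[0,0,-0.07],[0,0,0],-0.2],[[0,0,-0.1],[0,0,0],-0.2],[[0,0,-0.1],[0,0,0],-0.2],[[0.02,-0.05,-0.1],[0,0,0],-0.2],[[0.02,-0.1,-0.1],[0,0,0],-0.2]]'
python3 -c "
from h import *
I=bot.grab_frame('top')[:,:,::-1];J=bot.grab_frame('side')[:,:,::-1]
a=cv2.resize(I[100:290,220:470],(468,356),interpolation=2);b=cv2.resize(J[110:310,190:350],(285,356),interpolation=2)
cv2.imwrite('pics/end2.png',np.hstack([a,b]))"; python3 tr.py
```

```text
clock: 22.9
eef_pos: [0.4383, -0.3431, 0.45]
ee_rot: [-0.021, 3.141, -0.0]
ft_force: [1.2, 0.2, 0.4]
width: 0.0514
gripper_force: 0.0
tray [ 0.568  -0.0388  0.0273] 302.3869323730469
in stand -0.0010450921770980045 0.09595718238299418 0.010211164144617469
```

View pics/end2.png

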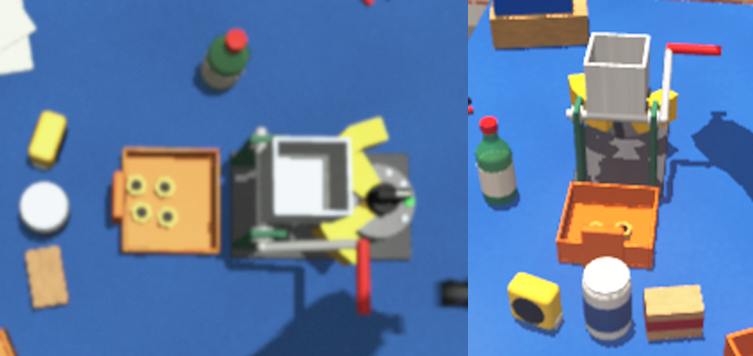

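The final pictures show the four nuts flat in the tray, the pot upright, the selector at green, and the bystanders where they were. Handing in.

```bash
python3 -c "
from bench import bot
print(bot.finish_job())"
```

```text
the job is handed in; nothing more can be done
None
```

The job is handed in at about 23 s: all four nuts lie in the tray under the pouring side, the selector is on the green dot, the pot is fully upright, and the can, tape measure, box and bottle look unmoved.

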